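Load a lock case into the engraving machine

ROBOT

A 6-joint arm with a two-finger parallel gripper is mounted at the origin on the work surface. World frame = base frame: x ahead of the robot, y to its left, z up, the work surface at z = 0. Lengths are in mm, angles in rad, forces in N, time in s.
With the tool pointing down it reaches from about 350 to 975 mm from the base axis. Payload 7.1 kg.
Tool frame: the origin (TCP) lies midway between the tips of the shut fingers; the grasp point (between the pads) lies 19 mm behind it; z points along the fingers, y is the line along which they close (so a half turn about z gives the same grasp; the last joint's range is limited). The gripper opens to 88 mm and grips with 3 to 60 N. Pads are 20 mm wide; open, the fingers measure 115 mm over their backs; the gripper's body (75 mm by 178 mm) begins 61 mm behind the grasp point.
Start: joints at [1.204, 0.423, 1.63, -0, 1.089, -0.019], TCP at [212.987, 587.572, 185.075] pointing down, gripper open.
Joint ranges: [-3, 3], [-0.9, 2.11], [0.09, 2.58], [-1.31, 4.45], [0.11, 2.69], [-2.54, 2.54]. Speed limits (rad/s): [2.39, 2.39, 3.01, 3.14, 3.14, 3.14].

INTERFACE

Orientations are given as a rotation vector (axis times angle).
In Python, from workcell import ctrl gives the robot as it stands.
- The arm moves only by the shell command python3 -m pendant 'ROWS'. ROWS is a JSON object of lists of equal length, an entry for each row: "grip": the opening, from -1 (shut) to 1 (fully open); "linear": the shift along the tool's x, y, z in mm, a list of three; "angular": the turn, a rotation vector about the tool's x, y, z in rad, a list of three. In form: {"grip": [grip, ...], "linear": [[tx, ty, tz], ...], "angular": [[ax, ay, az], ...]}. A call has 1 to 12 rows; each row shifts and turns the commanded pose from where the row before left it, along the tool's axes as they then stand; what a row does not reach is not made up. A row lasts 1/12 s, in which the tool goes at most 41.7 mm and 7.16 degrees, less where a joint would pass 70% of its speed; a pose out of reach is approached as far as the arm can. A call with a gripper value outside its range is refused whole. The fingers move at their own pace and stop on an object; the grip force is fixed at half the most. Time passes only in rows, so rows that do not move let the fingers close. It gives the time, the measured TCP pose, the force, the opening and the grip force at its end, in the units of the state.
- ctrl.get_obs(): the state, without advancing time (a new reading comes with each control period).
- ctrl.get_image(name): name is "side" or "top" or "wrist"; returns the picture (420x560x3 uint8, red, green, blue); there is no depth.
- ctrl.camera_params(name): a dict with "vfov" (degrees; the focal length in pixels is half the picture's height over the tangent of half this angle, whatever the lens; pixels are square), "cx", "cy" (the principal point, pixels), "R" (3x3) and "t" (3): a world point X has camera coordinates R X + t; the wrist camera has in their place "T_tool_cam" (4x4, takes a point from camera to tool coordinates, whose origin is the TCP and whose axes are the flange's). Camera axes: x right, y down, z forward; pixel columns grow to the right and rows downward; lengths in mm; the calibration is good to about 2 mm. A picture is of the moment at which its call begins: read the wrist's pose just before it. camera_params takes no time and is no camera call.
- ctrl.close_job(): hands the job in; it is judged then, once.
The state is a dict: "t": time; "qpos": joint angles; "qvel": joint speeds; "joint_torque": joint torques, N m; "ee_pos": TCP position; "orientation": TCP orientation; "ft_force": force on the tool from outside, world axes, zero at the start; "moment": the same for the moment, N m; "width": finger opening in mm; "grasp_force": force on a finger pad.
Only numpy, scipy, OpenCV 4.12 (cv2) and the standard library are available. Lean on these libraries where they do the work, as an engineer would, in place of code of your own. Each camera call takes 0.05 s, during which the arm holds its last target. There are 200 camera calls.

TASK

Pull the engraving machine's front door down flat, lay the deep steel lock case (not the thin cover of the same outline) on it, lying flat and lengthwise, and slide it in between the guides until it is fully home against the rear stop. Then press the sprung height foot down from its knob until it rests on top of the case for a moment, let it spring back up, and push the door up fully shut. Leave everything else on the bench where it is.

Things in the scene. Friction and masses are not known exactly. Their poses are not given: they have to be found in the camera images.
- engraver: The cream engraving machine, fixed to the bench: base 200 x 200 mm, its top a steel bed 60 mm above the bench. Origin: at bench level directly below the door's hinge line (front edge of the bed), middle of its width. x points into the machine (away from the robot), y to its left, z up. The bed runs from x = 0 to 200 mm.
- hood (a point): Middle of the front top edge of the cream hood, machine x = 63 mm, 165 mm above the bench. The hood covers the bed from here to x = 175 mm, 200 mm wide; roof underside 150 mm above the bench; open at the rear. The bed in front of it is open from above. A black motor 48 mm across stands on the roof at machine x = 145, y = 50 mm, up to 210 mm above the bench.
- stop (a point): Centre of the front face of the rear stop bar (18 mm high), machine x = 121 mm, at bed height. The two dark guide rails on the bed, 25 mm high, leave a channel 68 mm wide centred on y = 0 from machine x = 40 mm to the stop; in front of that they flare out to about 100 mm wide at x = 0.
- home (a point): Point on the bed (60 mm above the bench) at machine x = 71 mm, y = 0: the underside centre of the case lies here when the case is fully home; axes as the machine's.
- door (a joint): Angle of the cream front door (panel 160 mm wide, 100 mm high, 10 mm thick), hinged along its lower edge at the front edge of the bed: 0 = upright and shut, pi/2 = 1.571 = down flat towards the robot, its inner face then level with the bed. It may start ajar. The hinge is stiff: the door stays at any angle; about 5 N at its bar moves it.
- door_hinge (a point): Point on the door's hinge line, in the middle, 60 mm above the bench, on the door's inner face.
- door_bar (a point): Centre of the door's steel pull bar: 12 mm thick, 140 mm long, parallel to the hinge, standing above the door's free edge in the plane of the door on a stalk at each end, 140 mm from the hinge (5 mm outward of the inner face). A gap of 33 mm lies between bar and panel edge, 128 mm wide between the stalks.
- foot (a joint): Travel of the sprung height foot: 0 = up (its rest), grows in metres as it is pressed down, at most 0.060. The foot is a steel disc 28 mm across on a vertical stem through the hood roof at machine x = 85 mm, y = 0; its underside is 128 mm above the bench at 0. On the case when home it reads about 0.034. It takes about 2 N to start and 4 N there, and springs back when let go.
- foot_knob (a point): Centre of the top face of the foot's black round knob (30 mm across, 10 mm thick), 235 mm above the bench when up, 70 mm above the hood roof; press it straight down.
- case: The deep steel lock case: a block 100 mm long (x), 56 mm wide (y), 34 mm high (z), about 0.4 kg. Origin: centre of its underside. Lies on the bench at the left or right of the machine. Either end may go in first.
- cover: The thin steel cover, same outline 100 x 56 mm but only 14 mm high: leave it. Origin: centre of its underside. Lies at the other side.
- mug: White mug, 80 mm across, 90 mm high; leave alone. Origin: centre of its underside.
- jar: Clear jar with lid, 68 mm across, 90 mm high; leave alone. Origin: centre of its underside.
- padlock: Brass padlock lying flat, about 95 x 60 mm, 24 mm high; leave alone. Origin: under the centre of its brass body.
- wrench: Wrench lying on the bench; leave alone. Origin: at its underside, mid length.
- mouse: Black computer mouse 110 x 60 x 30 mm; leave alone. Origin: centre of its underside.
Things that resemble listed ones, but are neither listed nor needed, are in the scene too. What is shaped like the case but green or pink is not meant.

How it is judged (in metres and radians):
On the way, in this order (a step that is already met when the one before it is completed fails the run):
1. the door is pulled down flat (value of joint door above 1.5 rad), for 0.2 s.
2. the case lies fully home against the rear stop (x of case in the frame of home between -0.006 and 0.006 m and y of case in the frame of home between -0.012 and 0.012 m and z of case in the frame of home between -0.004 and 0.004 m and angle between the x axis of case and the x axis of engraver, either way round below 0.12 rad and angle between case's own z axis and vertical below 0.08 rad), for 0.2 s.
3. the foot is pressed down onto the case while it is home (all of step 2 and contact force between foot and case above 1 N and value of joint foot between 0.03 and 0.038 m), for 0.2 s.
At the end, for the whole second after the job is handed in: The door is shut (within 0.06 rad), the case lies flat on the bed, at rest, within 6 mm of fully home lengthwise, 12 mm sideways and 0.12 rad of straight, and the height foot is back up (within 4 mm) (all of step 2 and value of joint door below 0.06 rad and value of joint foot below 0.004 m and linear speed of case below 0.02 m/s); the robot touches nothing.
It fails at once if the thin cover is moved more than 30 mm (distance of cover from where it was at the start of the episode above 0.03 m).
It fails at once if the mug, jar, padlock, wrench or mouse is moved more than 30 mm (distance of any of mug, jar, padlock, wrench, mouse from where it was at the start of the episode above 0.03 m).
It also fails if it takes over 72 s, if anything falls off the work surface, if the arm or the gripper's body presses on something with over 40 N, if the wrist force passes 120 N, or if a joint passes its speed limit or range.

## Working session

There is one attempt and no reset: what is moved stays moved. The work goes in short steps, Python scripts to look and compute and a shell command to move; the robot and the scene stay as the last step left them, time stands still between calls to the robot, and variables do not carry over. Pictures are saved under pics/ and viewed, at most 10 in all, crops included, and the job is handed in when it is done.

```bash
ls; mkdir -p pics
python3 - <<'E'
from workcell import ctrl
import cv2
o=ctrl.get_obs();print({k:o[k] for k in('t','ee_pos','orientation','width')})
for n in('top','side'):
    cv2.imwrite(f'pics/{n}0.png',ctrl.get_image(n)[:,:,::-1]);print(n,ctrl.camera_params(n))
print(ctrl.camera_params('wrist'))
E
```

```text
pics
{'t': 0.0, 'ee_pos': array([212.78068674, 587.01695812, 184.3042938 ]), 'orientation': array([-5.43451640e-01, -3.09395112e+00,  2.32774042e-03]), 'width': 88.13090279670604}
top {'vfov': 54.30894360329188, 'cx': 281.2386254407421, 'cy': 207.87435934540088, 'R': array([[-0.02162165, -0.99964588, -0.0155122 ],
       [-0.98986886,  0.02358285, -0.14001247],
       [ 0.14032871,  0.01232774, -0.99002822]]), 't': array([   5.52587991,  497.82114316, 1187.94192854])}
side {'vfov': 50.79784931248108, 'cx': 284.6247565809345, 'cy': 216.62835589856562, 'R': array([[ 0.88204046, -0.47117091,  0.00161372],
       [-0.27734497, -0.52195741, -0.80662273],
       [ 0.38089946,  0.71102633, -0.59106443]]), 't': array([-442.9124001 ,  241.5526484 , 1012.52558399])}
{'vfov': 58.21270713943054, 'cx': 274.10894079134084, 'cy': 208.02314296760366, 'T_tool_cam': array([[ 1.03568597e-03, -9.52478220e-01, -3.04604937e-01,
         8.49019111e+01],
       [ 9.99999458e-01,  1.01983707e-03,  2.11135150e-04,
        -1.34399751e+00],
       [ 1.09545775e-04, -3.04604991e-01,  9.52478760e-01,
        -2.00728620e+02],
       [ 0.00000000e+00,  0.00000000e+00,  0.00000000e+00,
         1.00000000e+00]])}
```

View pics/top0.png

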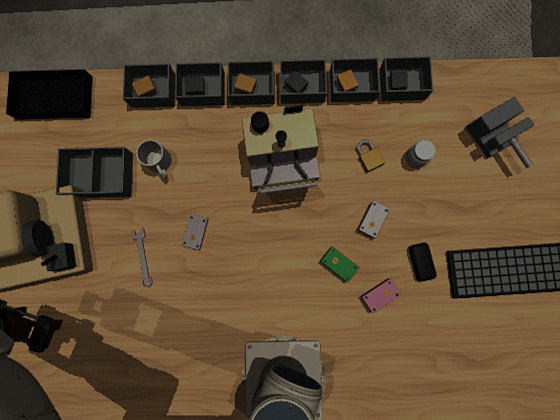

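View pics/side0.png

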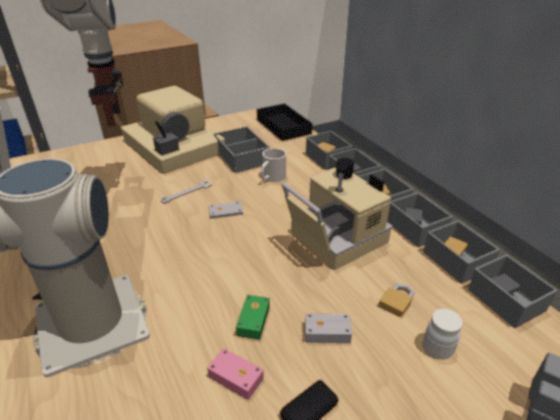

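The top view shows the engraver at about (282,150) with its door ajar. Two grey plates could be the case: (195,232) in top / (226,210) in side, and (374,219) in top / (328,328) in side. The right one shows tall side faces, so it fits the deep case, and the left one looks thin. I'll confirm this in an enlarged crop.

```bash
cat > h.py <<'E'
import numpy as np,cv2
from workcell import ctrl
from scipy.spatial.transform import Rotation as Ro
def K(p,H=420):
    f=H/2/np.tan(np.radians(p['vfov'])/2); return np.array([[f,0,p['cx']],[0,f,p['cy']],[0,0,1]])
def RT(n,o=None):
    p=ctrl.camera_params(n)
    if n!='wrist': return K(p),np.array(p['R']),np.array(p['t'])
    T=np.eye(4);T[:3,:3]=Ro.from_rotvec(o['orientation']).as_matrix();T[:3,3]=o['ee_pos']
    M=np.linalg.inv(T@p['T_tool_cam']);return K(p),M[:3,:3],M[:3,3]
def ray(c,uv,z):
    k,R,t=c; d=R.T@np.linalg.inv(k)@np.array([*uv,1.]); C=-R.T@t
    return C+d*(z-C[2])/d[2]
def proj(c,X):
    k,R,t=c; q=k@(R@np.array(X,float)+t); return q[:2]/q[2]
def blob(img,lo,hi,roi):
    x0,y0,x1,y1=roi; m=cv2.inRange(cv2.cvtColor(img,cv2.COLOR_RGB2HSV)[y0:y1,x0:x1],lo,hi)
    m=cv2.morphologyEx(m,cv2.MORPH_CLOSE,np.ones((5,5)))
    cs=cv2.findContours(m,0,2)[0]; c=max(cs,key=cv2.contourArea)+np.array([x0,y0]); return c
E
python3 - <<'E'
import cv2,numpy as np
from h import *
t=cv2.imread('pics/top0.png');s=cv2.imread('pics/side0.png')
a=cv2.resize(t[95:215,230:330],(500,600),interpolation=2)
b=cv2.resize(s[160:280,270:400],(300,277),interpolation=2)
c=cv2.resize(s[300:360,290:365],(300,200),interpolation=2);d=cv2.resize(s[190:230,195:255],(184,123),interpolation=2)
o=np.zeros((600,800,3),np.uint8);o[:,:500]=a;o[:277,500:]=b;o[277:477,500:]=c;o[477:,500:684]=d
cv2.imwrite('pics/crop1.png',o)
ct=RT('top')
for roi,z in(((350,190,400,245),34),((175,205,215,255),14)):
    c=blob(t[:,:,::-1].copy(),(0,0,95),(180,50,255),roi);r=cv2.minAreaRect(c)
    P=np.array([ray(ct,q,z) for q in cv2.boxPoints(r)]);print(r,P.round(),'ctr',P.mean(0),np.linalg.norm(P[0]-P[1]),np.linalg.norm(P[1]-P[2]))
E
```

```text
((374.4000244140625, 218.7000274658203), (18.335756301879883, 32.199378967285156), 26.56505012512207) [[ 429. -234.   34.]
 [ 515. -282.   34.]
 [ 489. -329.   34.]
 [ 404. -282.   34.]] ctr [ 459.15844596 -281.61192802   34.        ] 97.320227138695 53.938526424989554
((194.30384826660156, 231.21923828125), (17.365745544433594, 32.01261520385742), 15.255120277404785) [[397. 297.  14.]
 [490. 272.  14.]
 [475. 221.  14.]
 [382. 246.  14.]] ctr [436.01532146 258.90808557  14.        ] 96.41506475004971 53.39758964849705
```

View pics/crop1.png

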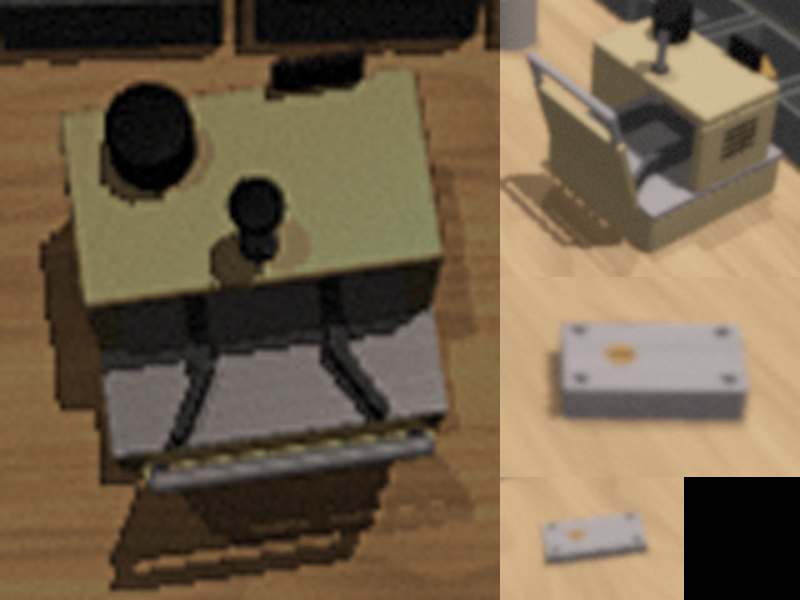

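The crop confirms that the right-hand plate (top 374,219) is the deep grey case, and the left one is the thin cover. In top pixels: hood front edge (247,155.6)–(318,147), knob (281.4,135.6), bed front corners about (252.6,186.6) and (319,177.4), bar (260.4,191)–(316.4,183).

Run:
```python
from h import *
c=RT('top');s=RT('side')
H=[ray(c,q,165) for q in((247,155.6),(318,147),(242.4,118),(312.4,109))]
B=[ray(c,q,60) for q in((252.6,186.6),(319,177.4))]
k=ray(c,(281.4,135.6),235)
for n,v in(('hood',H),('bed',B)): print(n,np.round(v,1),np.linalg.norm(v[0]-v[1]))
print('knob',k)
d=(H[0]-H[1])+(H[2]-H[3])+(B[0]-B[1]); yaw=np.arctan2(-d[0],d[1]);print('yaw',yaw)
x=np.array([np.cos(yaw),np.sin(yaw),0]);
hf=(H[0]+H[1])/2; O=[hf-63*x,(H[2]+H[3])/2-175*x,(B[0]+B[1])/2,k-85*x]; print(np.round(O,1))
O=np.mean(O,0);O[2]=0;y=np.array([-x[1],x[0],0])
# bar: door angle from bar position in top
for a in(.1,.2,.3,.4,.5,.6,.8):
    # bar 140 from hinge, 5 outward
    X=O-x*(140*np.sin(a)+5*np.cos(a))+np.array([0,0,60+140*np.cos(a)-5*np.sin(a)])
    print(a,[np.round(proj(q,X+y*w),1).tolist() for q in(c,s) for w in(70,-70)])
print('side knob',proj(s,O+85*x+[0,0,235]),'bed corners',[proj(s,O+w*y+[0,0,60]) for w in(100,-100)])
```

```text
hood [[ 625.2   82.6  165. ]
 [ 644.2 -111.   165. ]
 [ 732.1   94.2  165. ]
 [ 752.7  -99.3  165. ]] 194.51387023616084
bed [[ 559.7   77.    60. ]
 [ 582.5 -119.5   60. ]] 197.87297206772888
knob [656.12861094 -12.72333557 235.        ]
yaw 0.10656262890919341
[[572.  -20.9 165. ]
 [568.4 -21.1 165. ]
 [571.1 -21.3  60. ]
 [571.6 -21.8 235. ]]
0.1 [[259.9, 181.9], [313.1, 175.0], [290.8, 180.0], [324.8, 205.8]]
0.2 [[260.6, 187.2], [313.8, 180.3], [286.4, 182.5], [320.1, 208.6]]
0.3 [[261.3, 192.5], [314.4, 185.6], [282.0, 185.3], [315.5, 211.8]]
0.4 [[262.1, 197.7], [315.0, 190.8], [277.8, 188.6], [310.9, 215.5]]
0.5 [[262.8, 202.7], [315.5, 195.8], [273.7, 192.3], [306.6, 219.5]]
0.6 [[263.5, 207.4], [315.9, 200.6], [269.9, 196.2], [302.4, 223.9]]
0.8 [[264.8, 216.0], [316.5, 209.3], [263.2, 204.9], [295.0, 233.3]]
side knob [340.66454018 167.67372003] bed corners [array([289.74200423, 215.5650655 ]), array([335.0571021 , 254.35120239])]
```

```bash
cat >> h.py <<'E'
O=np.array([570.8,-21.3,0]);YAW=.1066
def M(x,y,z): return O+Ro.from_euler('z',YAW).apply([x,y,z])
def bar(a): return M(-(140*np.sin(a)+5*np.cos(a)),0,60+140*np.cos(a)-5*np.sin(a))
def goto(P,ang):
    "tool-frame turn to vertical with tool y at world angle ang (deg), then shift in the turned frame"
    o=ctrl.get_obs();R0=Ro.from_rotvec(o['orientation']);a=np.radians(ang)
    y=np.array([np.cos(a),np.sin(a),0]);z=np.array([0,0,-1.]);x=np.cross(y,z)
    R1=Ro.from_matrix(np.c_[x,y,z])
    print('turn',(R0.inv()*R1).as_rotvec().round(3),'shift',R1.inv().apply(np.array(P)-o['ee_pos']).round(1),
      'shift in present frame',R0.inv().apply(np.array(P)-o['ee_pos']).round(1))
def st():
    o=ctrl.get_obs();print('t',o['t'],'p',np.round(o['ee_pos'],1),'F',np.round(o['ft_force'],1),'w',round(o['width'],1),'g',o['grasp_force'],'q',np.round(o['qpos'],2))
E
python3 -c "
from h import *
b=bar(.26);print(b);goto([b[0],b[1],290],6.1)"
```

```text
[530.20850188 -25.64351879 194.00919418]
turn [-1.000e-03  1.000e-03  1.117e+00] shift [-643.   250.5 -105.6] shift in present frame [-507.2 -468.  -105. ]
```

```bash
python3 -m pendant '{"grip":[1,1,1,1,1,1,1,1,1,1],"linear":[[0,0,-10.5],[0,0,-10.5],[0,0,-10.5],[0,0,-10.5],[0,0,-10.5],[0,0,-10.5],[0,0,-10.5],[0,0,-10.5],[0,0,-10.5],[0,0,-10.5]],"angular":[[0,0,0.1117],[0,0,0.1117],[0,0,0.1117],[0,0,0.1117],[0,0,0.1117],[0,0,0.1117],[0,0,0.1117],[0,0,0.1117],[0,0,0.1117],[0,0,0.1117]]}' >/dev/null
python3 -m pendant '{"grip":[1,1,1,1,1,1,1,1,1,1],"linear":[[-32,12.5,0],[-32,12.5,0],[-32,12.5,0],[-32,12.5,0],[-32,12.5,0],[-32,12.5,0],[-32,12.5,0],[-32,12.5,0],[-32,12.5,0],[-32,12.5,0]],"angular":[[0,0,0],[0,0,0],[0,0,0],[0,0,0],[0,0,0],[0,0,0],[0,0,0],[0,0,0],[0,0,0],[0,0,0]]}' >/dev/null
python3 -m pendant '{"grip":[1,1,1,1,1,1,1,1,1,1,1],"linear":[[-32,12.5,0],[-32,12.5,0],[-32,12.5,0],[-32,12.5,0],[-32,12.5,0],[-32,12.5,0],[-32,12.5,0],[-32,12.5,0],[-32,12.5,0],[-32,12.5,0],[0,0,0]],"angular":[[0,0,0],[0,0,0],[0,0,0],[0,0,0],[0,0,0],[0,0,0],[0,0,0],[0,0,0],[0,0,0],[0,0,0],[0,0,0]]}'
python3 - <<'E'
from h import *
st();b=bar(.26);goto([b[0],b[1],b[2]-19],6.1)
o=ctrl.get_obs();im=ctrl.get_image('wrist');cv2.imwrite('pics/w1.png',im[:,:,::-1]);c=RT('wrist',o)
for a in(.2,.26,.32):
  for w in(70,-70): print(a,w,proj(c,bar(a)+M(0,w,0)-O))
E
```

```text
t: 2.68
ee_pos: [531.3, -26.9, 289.7]
orientation: [2.104, 2.331, -0.001]
ft_force: [-0.0, 1.0, -0.4]
width: 87.6
grasp_force: 0.0
t 2.6833 p [531.3 -26.9 289.7] F [-0.   1.  -0.4] w 87.6 g 0.0 q [-0.07  0.17  1.73 -0.    1.24 -0.17]
turn [ 0.     0.002 -0.004] shift [  1.3  -0.9 114.7] shift in present frame [  1.5  -1.  114.7]
0.2 70 [284.76429207 103.83662157]
0.2 -70 [283.88762318 271.39701381]
0.26 70 [273.98527539 103.74493444]
0.26 -70 [274.52193428 270.24181726]
0.32 70 [263.57363483 103.62661486]
0.32 -70 [265.45531284 268.8478812 ]
```

View pics/w1.png

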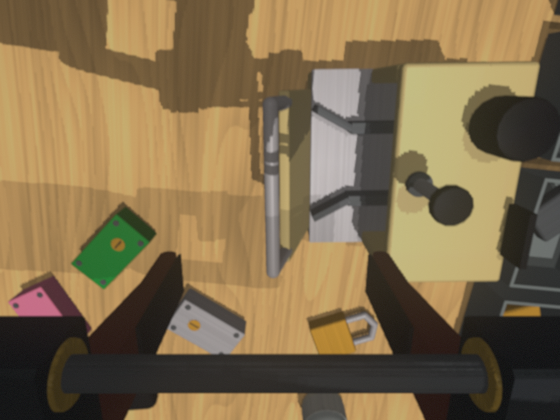

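The wrist view shows the bar at (272,97)–(273,277), which matches door angle ≈0.27 and my machine pose. The gripper is square over it, so I'll descend and grip.

```bash
python3 -m pendant '{"grip":[1,1,1,1,1,-1,-1,-1,-1,-1,-1,-1],"linear":[[1,-2,25],[0,0,25],[0,0,25],[0,0,20],[0,0,19],[0,0,0],[0,0,0],[0,0,0],[0,0,0],[0,0,0],[0,0,0],[0,0,0]],"angular":[[0,0,0],[0,0,0],[0,0,0],[0,0,0],[0,0,0],[0,0,0],[0,0,0],[0,0,0],[0,0,0],[0,0,0],[0,0,0],[0,0,0]]}'
python3 - <<'E'
from h import *
st()
b0=bar(.27);z=0
import numpy as np
Rt=lambda v:(Ro.from_euler('z',-YAW).apply(v))
p=b0
for a in np.linspace(.27,1.571,19)[1:]:
    b=bar(a);d=Rt(b-p);print(round(a,3),d.round(1));p=b
E
```

```text
t: 3.73
ee_pos: [527.6, -21.6, 176.8]
orientation: [2.1, 2.335, 0.001]
ft_force: [0.3, 0.2, 0.5]
width: 44.7
grasp_force: 0.0
t 3.7333 p [527.6 -21.6 176.8] F [0.3 0.2 0.5] w 44.7 g 0.0 q [-0.06  0.29  1.85  0.    1.   -0.17]
0.342 [-9.5 -0.  -3.4]
0.415 [-9.3  0.  -4.1]
0.487 [-8.9  0.  -4.7]
0.559 [-8.6  0.  -5.4]
0.631 [-8.2 -0.  -6. ]
0.704 [-7.7 -0.  -6.5]
0.776 [-7.2  0.  -7.1]
0.848 [-6.7 -0.  -7.6]
0.92 [-6.1 -0.  -8.1]
0.993 [-5.5  0.  -8.5]
1.065 [-4.9 -0.  -8.9]
1.137 [-4.3  0.  -9.2]
1.21 [-3.6 -0.  -9.5]
1.282 [-2.9 -0.  -9.7]
1.354 [-2.2  0.  -9.9]
1.426 [ -1.5   0.  -10. ]
1.499 [ -0.7  -0.  -10.1]
1.571 [ -0.    0.  -10.1]
```

```bash
python3 -m pendant '{"grip":[-1,-1,-1,-1,-1,-1,-1,-1,-1,-1,-1,-1],"linear":[[0,0,0],[0,0,0],[0,0,0],[0,0,0],[0,0,0],[0,0,0],[0,0,0],[0,0,0],[0,0,0],[0,0,0],[0,0,0],[0,0,0]],"angular":[[0,0,0],[0,0,0],[0,0,0],[0,0,0],[0,0,0],[0,0,0],[0,0,0],[0,0,0],[0,0,0],[0,0,0],[0,0,0],[0,0,0]]}'
```

```text
t: 4.73
ee_pos: [527.2, -21.6, 176.1]
orientation: [2.101, 2.336, 0.0]
ft_force: [-0.5, 0.1, 0.2]
width: 0.5
grasp_force: 0.0
```

It closed empty, so I'll take another look.

Run:
```python
from h import *
o=ctrl.get_obs();w=ctrl.get_image('wrist');s=ctrl.get_image('side')
a=cv2.resize(s[130:280,250:400],(400,400),interpolation=2);b=cv2.resize(w,(400,300))
im=np.zeros((400,800,3),np.uint8);im[:,:400]=a;im[:300,400:]=b
cv2.imwrite('pics/look2.png',im[:,:,::-1])
st()
for a in(.2,.27,.34):print(proj(RT('side'),bar(a)),proj(RT('wrist',o),bar(a)))
print(proj(RT('side'),o['ee_pos']))
```

```text
t 4.8333 p [527.2 -21.6 176.1] F [-0.   0.3 -0.6] w 0.6 g 0.0 q [-0.06  0.29  1.85 -0.    1.   -0.17]
[302.51969577 194.97367772] [296.32346178 262.08767514]
[299.36782816 197.06410903] [278.34546923 259.90617397]
[296.26433554 199.36126587] [261.2313118  257.25840067]
[297.79619711 202.30245068]
```

View pics/look2.png

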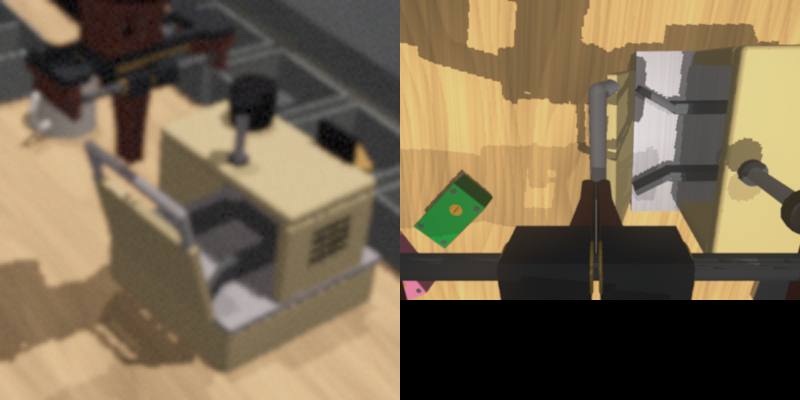

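Run:
```python
from h import *
o=ctrl.get_obs();c=RT('wrist',o)
for dz in(-10,0,19,40):print(dz,proj(c,o['ee_pos']+[0,0,dz]),proj(RT('side'),o['ee_pos']+[0,0,dz]))
w=ctrl.get_image('wrist');s=ctrl.get_image('side')
a=cv2.resize(s[150:220,265:335],(400,400),interpolation=2);b=cv2.resize(w[100:300,180:380],(400,400),interpolation=2)
cv2.imwrite('pics/look3.png',np.hstack([a,b])[:,:,::-1])
```

```text
-10 [275.90346525 233.31352065] [297.71369219 205.63260098]
0 [275.9694276  239.73810991] [297.79094004 202.31188056]
19 [276.11219133 253.64298813] [297.94003465 195.90262131]
40 [276.30365254 272.29089504] [298.10846371 188.6622151 ]
```

View pics/look3.png

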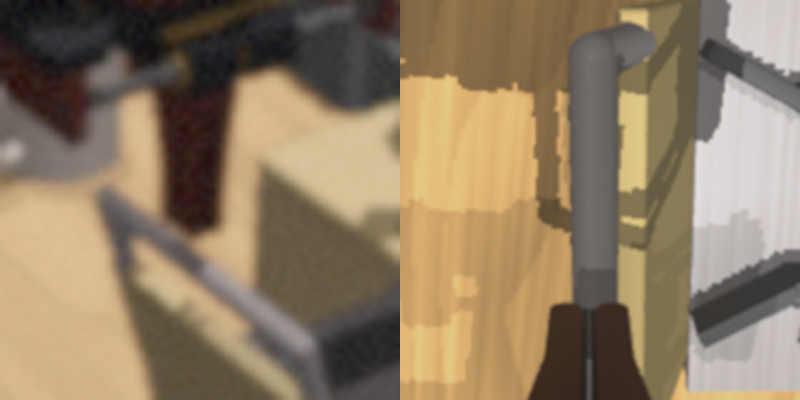

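The fingertips sit about 33 mm higher than the reported TCP: side tip at (298,191), and the wrist view agrees. They're just above the bar. I'll open, go 34 mm lower and grip.

```bash
python3 -m pendant '{"grip":[0.1,0.1,0.1,0.1,0.1,0.1,0.1,0.1,0.1,0.1,0.1,0.1],"linear":[[0,0,0],[0,0,0],[0,0,0],[0,0,0],[0,0,0],[0,0,0],[0,0,0],[0,0,0],[0,0,8],[0,0,8],[0,0,9],[0,0,9]],"angular":[[0,0,0],[0,0,0],[0,0,0],[0,0,0],[0,0,0],[0,0,0],[0,0,0],[0,0,0],[0,0,0],[0,0,0],[0,0,0],[0,0,0]]}'
python3 -m pendant '{"grip":[-1,-1,-1,-1,-1,-1,-1,-1,-1,-1],"linear":[[0,0,0],[0,0,0],[0,0,0],[0,0,0],[0,0,0],[0,0,0],[0,0,0],[0,0,0],[0,0,0],[0,0,0]],"angular":[[0,0,0],[0,0,0],[0,0,0],[0,0,0],[0,0,0],[0,0,0],[0,0,0],[0,0,0],[0,0,0],[0,0,0]]}'
```

```text
t: 5.93
ee_pos: [526.8, -21.6, 140.8]
orientation: [-2.1, -2.336, 0.001]
ft_force: [-0.4, 0.7, -0.1]
width: 48.4
grasp_force: 0.0
t: 6.77
ee_pos: [527.8, -21.6, 142.5]
orientation: [2.1, 2.335, 0.001]
ft_force: [1.0, 0.6, 1.9]
width: 11.4
grasp_force: 30.0
```

Gripped: 11.4 mm wide, 30 N. Now I'll follow the arc down.

```bash
python3 -m pendant '{"grip":[-1,-1,-1,-1,-1,-1,-1,-1,-1],"linear":[[0,-9.5,3.4],[0,-9.3,4.1],[0,-8.9,4.7],[0,-8.6,5.4],[0,-8.2,6],[0,-7.7,6.5],[0,-7.2,7.1],[0,-6.7,7.6],[0,-6.1,8.1]],"angular":[[0,0,0],[0,0,0],[0,0,0],[0,0,0],[0,0,0],[0,0,0],[0,0,0],[0,0,0],[0,0,0]]}'
python3 -m pendant '{"grip":[-1,-1,-1,-1,-1,-1,-1,-1,-1,-1],"linear":[[0,-5.5,8.5],[0,-4.9,8.9],[0,-4.3,9.2],[0,-3.6,9.5],[0,-2.9,9.7],[0,-2.2,9.9],[0,-1.5,10],[0,-0.7,10.1],[0,0,10.1],[0,0,0]],"angular":[[0,0,0],[0,0,0],[0,0,0],[0,0,0],[0,0,0],[0,0,0],[0,0,0],[0,0,0],[0,0,0],[0,0,0]]}'
```

```text
t: 7.52
ee_pos: [455.5, -29.8, 88.8]
orientation: [2.099, 2.334, 0.002]
ft_force: [8.3, -1.2, -1.4]
width: 11.2
grasp_force: 30.0
t: 8.35
ee_pos: [433.8, -32.5, 3.6]
orientation: [2.097, 2.331, 0.007]
ft_force: [13.6, -0.3, -4.2]
width: 11.3
grasp_force: 30.0
```

```bash
python3 -m pendant '{"grip":[-1,-1,-1,-0.35,-0.35,-0.35,-0.35,-0.35],"linear":[[0,1,2],[0,1,2],[0,0,0],[0,0,0],[0,0,0],[0,0,0],[0,0,0],[0,0,0]],"angular":[[0,0,0],[0,0,0],[0,0,0],[0,0,0],[0,0,0],[0,0,0],[0,0,0],[0,0,0]]}'
python3 -m pendant '{"grip":[-0.35,-0.35,-0.35,-0.35,-0.35,-0.35,-0.35,-0.35],"linear":[[0,0,-10],[0,0,-20],[0,0,-35],[0,0,-35],[0,0,-35],[0,0,-35],[0,0,-35],[0,0,0]],"angular":[[0,0,0],[0,0,0],[0,0,0],[0,0,0],[0,0,0],[0,0,0],[0,0,0],[0,0,0]]}'
python3 - <<'E'
from h import *
st();t=ctrl.get_image('top');s=ctrl.get_image('side')
a=cv2.resize(s[130:330,200:400],(400,400),interpolation=2);b=cv2.resize(t[90:290,220:420],(400,400),interpolation=2)
cv2.imwrite('pics/look4.png',np.hstack([a,b])[:,:,::-1])
E
```

```text
t: 9.02
ee_pos: [430.6, -31.7, -1.2]
orientation: [-2.1, -2.335, 0.002]
ft_force: [0.3, -0.4, 0.2]
width: 29.0
grasp_force: 0.0
t: 9.68
ee_pos: [435.5, -32.1, 210.9]
orientation: [2.095, 2.33, 0.01]
ft_force: [1.0, -0.1, -0.2]
width: 28.8
grasp_force: 0.0
t 9.6833 p [435.5 -32.1 210.9] F [ 1.  -0.1 -0.2] w 28.8 g 0.0 q [-0.1   0.1   2.01  0.    1.02 -0.21]
```

View pics/look4.png

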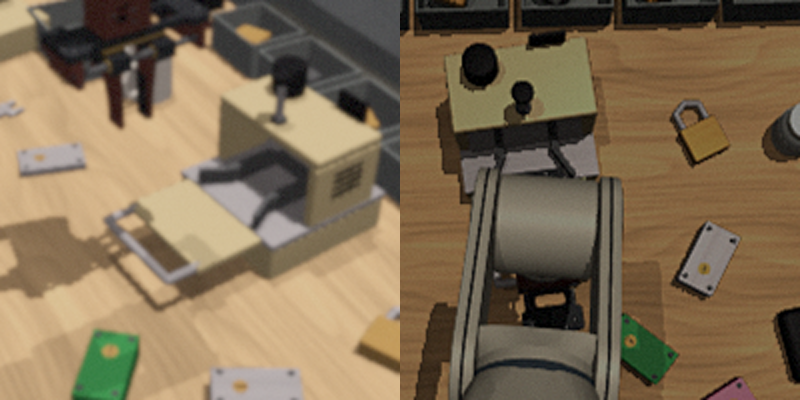

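The door lies flat, and the case is still at top (374,219). Next, move over to the case.

```bash
python3 -c "
from h import *
goto([459.2,-281.6,120],60.8)"
```

```text
turn [ 0.003  0.002 -0.955] shift [-145.1 -205.1   85.9] shift in present frame [-2.512e+02 -2.000e-01  8.610e+01]
```

```bash
python3 -m pendant '{"grip":[1,1,1,1,1,1,1,1],"linear":[[-31.4,0,0],[-31.4,0,0],[-31.4,0,0],[-31.4,0,0],[-31.4,0,0],[-31.4,0,0],[-31.4,0,0],[-31.4,0,0]],"angular":[[0,0,0],[0,0,0],[0,0,0],[0,0,0],[0,0,0],[0,0,0],[0,0,0],[0,0,0]]}' >/dev/null
python3 -m pendant '{"grip":[1,1,1,1,1,1,1,1,1],"linear":[[0,0,9.5],[0,0,9.5],[0,0,9.5],[0,0,9.5],[0,0,9.5],[0,0,9.5],[0,0,9.5],[0,0,9.5],[0,0,10]],"angular":[[0,0,-0.106],[0,0,-0.106],[0,0,-0.106],[0,0,-0.106],[0,0,-0.106],[0,0,-0.106],[0,0,-0.106],[0,0,-0.106],[0,0,-0.106]]}' >/dev/null
python3 -m pendant '{"grip":[1],"linear":[[0,0,0]],"angular":[[0,0,0]]}'
python3 - <<'E'
from h import *
st();o=ctrl.get_obs();w=ctrl.get_image('wrist');c=RT('wrist',o)
cv2.imwrite('pics/w5.png',w[:,:,::-1])
u=proj(c,[459.2,-281.6,34]).astype(int);print(u)
x0,y0=max(u[0]-110,0),max(u[1]-110,0)
k=blob(w,(0,0,95),(180,50,255),(x0,y0,min(u[0]+110,559),min(u[1]+110,300)));r=cv2.minAreaRect(k);print(r)
P=np.array([ray(c,q,34) for q in cv2.boxPoints(r)]);print(P.round(),P.mean(0),np.linalg.norm(P[0]-P[1]),np.linalg.norm(P[1]-P[2]))
goto([459.2,-281.6,-27],60.8)
E
```

```text
t: 11.28
ee_pos: [455.9, -279.9, 114.8]
orientation: [-0.786, -3.035, -0.003]
ft_force: [0.7, 0.1, -0.6]
width: 87.8
grasp_force: 0.0
t 11.2833 p [ 455.9 -279.9  114.8] F [ 0.7  0.1 -0.6] w 87.8 g 0.0 q [-0.57  0.39  1.88 -0.    0.88 -1.64]
[275 206]
((274.5, 204.0), (118.0, 71.0), 90.0)
[[ 404. -282.   34.]
 [ 429. -236.   34.]
 [ 515. -280.   34.]
 [ 487. -331.   34.]] [ 458.72280262 -282.61858845   34.        ] 52.869939222865845 96.47870330360956
turn [ 0.    -0.005 -0.003] shift [-3.000e+00  1.000e-01  1.429e+02] shift in present frame [-3.700e+00  1.000e-01  1.429e+02]
```

View pics/w5.png

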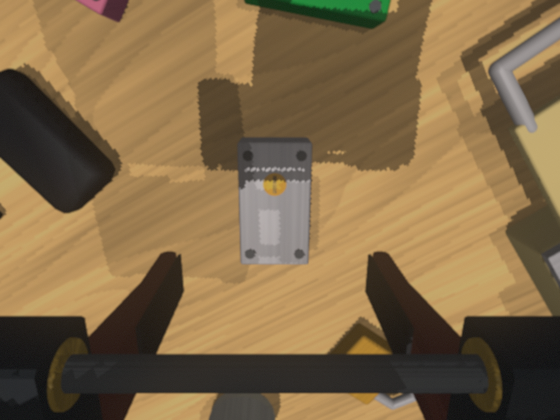

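The grey case at (275,204) is square between the fingers. The two views agree on its centre: (459,-282).

```bash
python3 -m pendant '{"grip":[1,1,1,1,1,1,1],"linear":[[-3,0,26],[0,0,26],[0,0,26],[0,0,26],[0,0,21],[0,0,14],[0,0,0]],"angular":[[0,0,0],[0,0,0],[0,0,0],[0,0,0],[0,0,0],[0,0,0],[0,0,0]]}'
python3 -m pendant '{"grip":[-1,-1,-1,-1,-1,-1,-1,-1],"linear":[[0,0,0],[0,0,0],[0,0,0],[0,0,0],[0,0,0],[0,0,0],[0,0,0],[0,0,0]],"angular":[[0,0,0],[0,0,0],[0,0,0],[0,0,0],[0,0,0],[0,0,0],[0,0,0],[0,0,0]]}'
```

```text
t: 11.92
ee_pos: [458.9, -281.6, -23.5]
orientation: [-0.797, -3.033, -0.003]
ft_force: [-0.8, -0.2, -0.3]
width: 88.2
grasp_force: 0.0
t: 12.58
ee_pos: [461.7, -283.3, -19.8]
orientation: [0.794, 3.038, -0.001]
ft_force: [-0.1, 1.0, 7.1]
width: 55.8
grasp_force: 30.0
```

```bash
python3 -m pendant '{"grip":[-1,-1,-1,-1,-1,-1,-1,-1,-1,-1],"linear":[[0,0,-10],[0,0,-20],[0,0,-25],[0,0,-25],[0,0,-25],[0,0,-15],[0,0,0],[0,0,0],[0,0,0],[0,0,0]],"angular":[[0,0,0],[0,0,0],[0,0,0],[0,0,0],[0,0,-0.1],[0,0,-0.103],[0,0,-0.103],[0,0,-0.103],[0,0,-0.103],[0,0,-0.103]]}'
python3 -c "
from h import *
st();p=M(-25,0,0);goto([p[0],p[1],100],96.1)"
```

```text
t: 13.42
ee_pos: [460.6, -282.6, 99.7]
orientation: [0.171, -3.136, -0.001]
ft_force: [-0.6, -0.2, -2.9]
width: 55.7
grasp_force: 30.0
t 13.4167 p [ 460.6 -282.6   99.7] F [-0.6 -0.2 -2.9] w 55.7 g 29.992767870426178 q [-0.57  0.42  1.88 -0.    0.85 -2.25]
turn [ 0.    -0.     0.003] shift [-112.4  248.1   -0.3] shift in present frame [-113.1  247.8   -0.3]
```

```bash
python3 -m pendant '{"grip":[-1,-1,-1,-1,-1,-1,-1,-1,-1,-1,-1],"linear":[[-11.3,24.8,0],[-11.3,24.8,0],[-11.3,24.8,0],[-11.3,24.8,0],[-11.3,24.8,0],[-11.3,24.8,0],[-11.3,24.8,0],[-11.3,24.8,0],[-11.3,24.8,0],[-11.3,24.8,0],[0,0,0]],"angular":[[0,0,0],[0,0,0],[0,0,0],[0,0,0],[0,0,0],[0,0,0],[0,0,0],[0,0,0],[0,0,0],[0,0,0],[0,0,0]]}'
python3 - <<'E'
from h import *
st();p=M(-25,0,0);goto([p[0],p[1],41],96.1)
o=ctrl.get_obs();w=ctrl.get_image('wrist');s=ctrl.get_image('side')
b=cv2.resize(s[150:270,230:390],(400,300),interpolation=2)
cv2.imwrite('pics/look6.png',np.hstack([cv2.resize(w,(400,300)),b])[:,:,::-1])
E
```

```text
t: 14.33
ee_pos: [548.7, -20.9, 99.7]
orientation: [-0.168, 3.136, 0.002]
ft_force: [0.5, 0.4, -2.9]
width: 55.8
grasp_force: 30.0
t 14.3333 p [548.7 -20.9  99.7] F [ 0.5  0.4 -2.9] w 55.8 g 29.996082186698914 q [-0.06  0.43  1.86  0.    0.85 -1.74]
turn [0.001 0.001 0.   ] shift [ 3.1 -2.7 58.7] shift in present frame [ 3.2 -2.8 58.7]
```

View pics/look6.png

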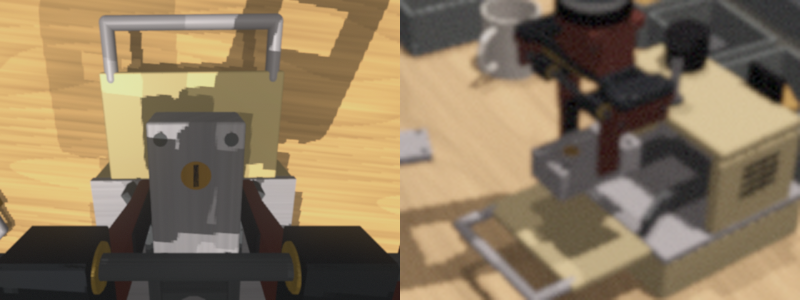

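The case hangs square and central over the door and bed, so I'll lower it.

```bash
python3 -m pendant '{"grip":[-1,-1,-1,-1,-1,-1],"linear":[[3,-2.7,15],[0,0,15],[0,0,15],[0,0,7],[0,0,4],[0,0,0]],"angular":[[0,0,0],[0,0,0],[0,0,0],[0,0,0],[0,0,0],[0,0,0]]}'
```

```text
t: 14.93
ee_pos: [544.3, -28.2, 42.7]
orientation: [0.162, -3.136, -0.0]
ft_force: [-0.4, -0.1, -3.7]
width: 55.8
grasp_force: 30.0
```

```bash
python3 -m pendant '{"grip":[-1,-1,-1],"linear":[[0,2,2],[0,2,2],[0,0,0]],"angular":[[0,0,0],[0,0,0],[0,0,0]]}'
```

```text
t: 15.18
ee_pos: [545.3, -23.8, 40.1]
orientation: [-0.164, 3.136, -0.001]
ft_force: [-0.2, -2.3, 0.9]
width: 56.1
grasp_force: 30.0
```

```bash
python3 -m pendant '{"grip":[0.5,0.5,0.5,0.5,0.5,0.5,0.5,0.5,0.5,0.5],"linear":[[0,0,0],[0,0,0],[0,0,0],[0,0,0],[0,0,0],[0,0,-10],[0,0,-20],[0,0,-20],[0,0,-20],[0,0,0]],"angular":[[0,0,0],[0,0,0],[0,0,0],[0,0,0],[0,0,0],[0,0,0],[0,0,0],[0,0,0],[0,0,0],[0,0,0]]}'
python3 -m pendant '{"grip":[-0.3,-0.3,-0.3,-0.3,-0.3,-0.3,-0.3,-0.3,-0.3,-0.3,-0.3],"linear":[[25,0,0],[25,0,0],[25,0,0],[10,0,0],[0,0,0],[0,0,0],[0,0,0],[0,0,0],[0,0,0],[0,0,0],[0,0,0]],"angular":[[0,0,0],[0,0,0],[0,0,0],[0,0,0],[0,0,0],[0,0,0],[0,0,0],[0,0,0],[0,0,0],[0,0,0],[0,0,0]]}'
python3 - <<'E'
from h import *
st();p=M(-108,0,0);goto([p[0],p[1],46],96.1)
w=ctrl.get_image('wrist');s=ctrl.get_image('side')
b=cv2.resize(s[150:270,230:390],(400,300),interpolation=2)
cv2.imwrite('pics/look7.png',np.hstack([cv2.resize(w,(400,300)),b])[:,:,::-1])
E
```

```text
t: 16.02
ee_pos: [547.3, -23.8, 113.5]
orientation: [-0.163, 3.131, -0.001]
ft_force: [0.6, -0.0, 0.2]
width: 65.9
grasp_force: 0.0
t: 16.93
ee_pos: [460.4, -32.4, 109.1]
orientation: [0.164, -3.137, 0.0]
ft_force: [1.1, -0.2, -0.9]
width: 30.8
grasp_force: 0.0
t 16.9333 p [460.4 -32.4 109.1] F [ 1.1 -0.2 -0.9] w 30.8 g 0.0 q [-0.1   0.3   2.04 -0.    0.8  -1.77]
turn [-0.    -0.    -0.002] shift [-2.9 -0.7 63.1] shift in present frame [-2.9 -0.7 63.1]
```

View pics/look7.png

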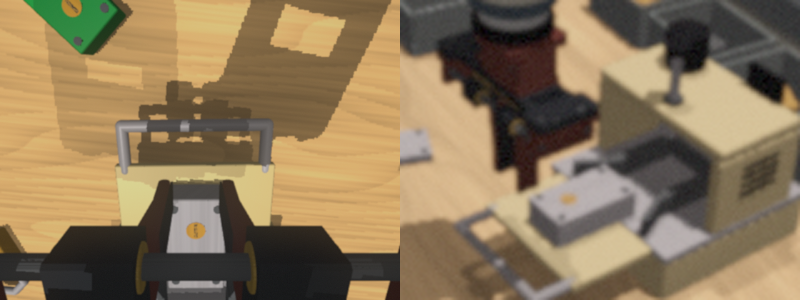

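Run:
```python
from h import *
o=ctrl.get_obs();c=RT('wrist',o)
for q in((242,266),(315,266),(242,275),(315,275)):
    for z in (94,60):
        X=ray(c,q,z);print(q,z,Ro.from_euler('z',-YAW).apply(X-O).round(1))
print(proj(c,M(-75,0,94)),proj(c,M(-75,0,60)))
for x in(-75,25):
  for y in(28,-28): print(x,y,((proj(RT('side'),M(x,y,94))-[230,150])*2.5+[400,0]).round())
```

```text
(242, 266) 94 [-89.1 -20.5  94. ]
(242, 266) 60 [-72.2 -23.7  60. ]
(315, 266) 94 [-89.   25.7  94. ]
(315, 266) 60 [-72.1  29.7  60. ]
(242, 275) 94 [-82.8 -20.6  94. ]
(242, 275) 60 [-64.8 -23.9  60. ]
(315, 275) 94 [-82.7  25.9  94. ]
(315, 275) 60 [-64.8  30.   60. ]
[274.38097169 285.80102555] [274.3376312 262.44551  ]
-75 28 [530. 195.]
-75 -28 [561. 224.]
25 28 [607. 163.]
25 -28 [639. 190.]
```

Case near end is at about machine x = -75, as expected, and the fingers are behind it. I'll go down and push.

```bash
python3 -m pendant '{"grip":[-0.3,-0.3,-0.3,-0.3],"linear":[[0,1,20],[0,2,22],[0,1,21],[0,0,0]],"angular":[[0,0,0],[0,0,0],[0,0,0],[0,0,0]]}'
python3 -m pendant '{"grip":[-0.3,-0.3,-0.3,-0.3,-0.3,-0.3,-0.3,-0.3,-0.3,-0.3,-0.3],"linear":[[-9,0,0],[-9,0,0],[-9,0,0],[-9,0,0],[-9,0,0],[-9,0,0],[-9,0,0],[-9,0,0],[-9,0,0],[-9,0,0],[-9,0,0]],"angular":[[0,0,0],[0,0,0],[0,0,0],[0,0,0],[0,0,0],[0,0,0],[0,0,0],[0,0,0],[0,0,0],[0,0,0],[0,0,0]]}'
python3 -c "
from h import *
o=ctrl.get_obs();print(Ro.from_euler('z',-YAW).apply(o['ee_pos']-O))"
```

```text
t: 17.37
ee_pos: [457.2, -28.1, 43.6]
orientation: [0.164, -3.132, -0.001]
ft_force: [-1.0, -0.1, 1.2]
width: 30.8
grasp_force: 0.0
t: 18.28
ee_pos: [558.9, -18.1, 46.2]
orientation: [0.164, -3.137, -0.0]
ft_force: [-4.3, -0.2, 4.3]
width: 31.0
grasp_force: 2.4
[-11.50383044   4.49059556  46.2498951 ]
```

```bash
python3 -m pendant '{"grip":[-0.3,-0.3,-0.3,-0.3,-0.3],"linear":[[-5,0,0],[-5,0,0],[-5,0,0],[-3,0,0],[0,0,0]],"angular":[[0,0,0],[0,0,0],[0,0,0],[0,0,0],[0,0,0]]}'
python3 -c "
from h import *
o=ctrl.get_obs();print(Ro.from_euler('z',-YAW).apply(o['ee_pos']-O))"
```

```text
t: 18.7
ee_pos: [577.3, -16.2, 46.3]
orientation: [-0.163, 3.136, -0.0]
ft_force: [0.6, -0.3, 0.0]
width: 30.5
grasp_force: 0.0
[ 6.99959297  4.33644326 46.25416492]
```

```bash
python3 -m pendant '{"grip":[-0.3,-0.3,-0.3,-0.3],"linear":[[-2,0,0],[-2,0,0],[-2,0,0],[0,0,0]],"angular":[[0,0,0],[0,0,0],[0,0,0],[0,0,0]]}'
python3 -c "
from h import *
o=ctrl.get_obs();print(Ro.from_euler('z',-YAW).apply(o['ee_pos']-O))"
```

```text
t: 19.03
ee_pos: [582.0, -15.7, 46.2]
orientation: [0.164, -3.137, 0.0]
ft_force: [-3.6, -0.2, 1.6]
width: 30.5
grasp_force: 1.4
[11.72973717  4.38048147 46.21425458]
```

```bash
python3 -m pendant '{"grip":[-0.3,-0.3,-0.3],"linear":[[-2,0,0],[-2,0,0],[0,0,0]],"angular":[[0,0,0],[0,0,0],[0,0,0]]}'
python3 -m pendant '{"grip":[-0.3,-0.3,-0.3],"linear":[[-2,0,0],[-1,0,0],[0,0,0]],"angular":[[0,0,0],[0,0,0],[0,0,0]]}'
python3 -c "
from h import *
o=ctrl.get_obs();print(Ro.from_euler('z',-YAW).apply(o['ee_pos']-O))"
```

```text
t: 19.28
ee_pos: [581.8, -15.6, 45.9]
orientation: [0.164, -3.129, -0.0]
ft_force: [-15.5, -2.9, 11.5]
width: 30.6
grasp_force: 7.6
t: 19.53
ee_pos: [581.6, -15.5, 45.8]
orientation: [0.163, -3.123, -0.0]
ft_force: [-23.1, -4.0, 19.9]
width: 30.5
grasp_force: 12.2
[11.34826581  4.60426429 45.75664975]
```

There's a hard stop at x≈11.4, as predicted for fully home (21-10). I'll back off, lift and check numerically.

```bash
python3 -m pendant '{"grip":[-0.3,-0.3,-0.3,-0.3,-0.3,-0.3,-0.3,-0.3,-1,-1,-1,-1],"linear":[[8,0,0],[15,0,0],[15,0,-10],[10,0,-30],[0,0,-35],[0,0,-35],[0,0,-35],[0,0,-35],[0,0,-35],[0,0,-20],[0,0,0],[0,0,0]],"angular":[[0,0,0],[0,0,0],[0,0,0],[0,0,0],[0,0,0],[0,0,0],[0,0,0],[0,0,0],[0,0,0],[0,0,0],[0,0,0],[0,0,0]]}'
python3 - <<'E'
from h import *
st();o=ctrl.get_obs();w=ctrl.get_image('wrist');c=RT('wrist',o)
cv2.imwrite('pics/w8.png',w[:,:,::-1])
for x in(21,63):
  for y in(28,-28): print('exp',x,y,proj(c,M(x,y,94)).round(1))
print('door',[proj(c,M(-100,y,60)).round() for y in(80,-80)],'knob',proj(c,M(85,0,235)))
g=cv2.cvtColor(w,cv2.COLOR_RGB2GRAY)
# profile along machine x at a few y, sampled at z=94
for y in(-18,-10,0,10,18):
    print(y,[int(g[int(v),int(u)]) if 0<=v<420 and 0<=u<560 else -1 for u,v in(proj(c,M(x,y,94)) for x in range(-12,64,3))])
for x in(30,45):
    print('row',x,[int(g[int(v),int(u)]) if 0<=v<420 and 0<=u<560 else -1 for u,v in(proj(c,M(x,y,94)) for y in range(-45,46,3))])
E
```

```text
t: 20.53
ee_pos: [542.6, -19.9, 282.7]
orientation: [-0.163, 3.133, -0.001]
ft_force: [0.8, 0.1, -0.6]
width: 7.7
grasp_force: 0.0
t 20.5333 p [542.6 -19.9 282.7] F [ 0.8  0.1 -0.6] w 7.7 g 0.0 q [-0.06  0.2   1.71  0.    1.23 -1.73]
exp 21 28 [296.7 215.7]
exp 21 -28 [245.4 215.7]
exp 63 28 [296.1 250.9]
exp 63 -28 [246.3 251. ]
door [array([345.,  99.]), array([197.,  99.])] knob [269.92149737 351.082109  ]
-18 [188, 123, 168, 169, 172, 170, 168, 106, 71, 68, 65, 76, 160, 159, 97, 91, 136, 163, 163, 163, 161, 160, 157, 92, 85, 65]
-10 [186, 122, 170, 167, 171, 169, 160, 82, 71, 66, 66, 78, 163, 169, 168, 169, 167, 166, 165, 166, 164, 161, 159, 99, 89, 77]
0 [186, 122, 168, 165, 168, 166, 164, 96, 72, 66, 67, 76, 157, 164, 163, 162, 162, 161, 161, 146, 137, 128, 121, 89, 62, 63]
10 [184, 120, 166, 163, 166, 165, 155, 82, 71, 66, 65, 76, 153, 159, 158, 157, 157, 156, 156, 155, 154, 150, 151, 92, 81, 68]
18 [183, 119, 164, 162, 164, 164, 161, 92, 72, 66, 65, 78, 154, 156, 94, 85, 129, 156, 155, 155, 155, 154, 153, 104, 85, 69]
row 30 [91, 89, 75, 49, 54, 66, 147, 135, 88, 97, 162, 166, 169, 167, 163, 163, 162, 157, 160, 159, 161, 94, 90, 128, 128, 71, 59, 50, 65, 88, 83]
row 45 [76, 89, 87, 88, 72, 66, 123, 164, 165, 163, 161, 164, 164, 160, 148, 146, 141, 145, 155, 154, 159, 155, 158, 155, 116, 68, 60, 84, 83, 83, 80]
```

The case's front edge is at x≈22, equal on both sides, with lateral span about -27..28. So it's home and straight. Now the knob.

```bash
python3 -c "
from h import *
p=M(85,0,0);goto([p[0],p[1],220],96.1)"
```

```text
turn [-0.     0.001 -0.002] shift [-114.    -4.5   61.1] shift in present frame [-113.9   -4.3   61.3]
```

```bash
python3 -m pendant '{"grip":[-1,-1,-1,-1,-1,-1,-1,-1,-1],"linear":[[-28,-1,0],[-28,-1,0],[-29,-1,0],[-29,-1,0],[0,-0.5,15],[0,0,15],[0,0,15],[0,0,16],[0,0,0]],"angular":[[0,0,0],[0,0,0],[0,0,0],[0,0,0],[0,0,0],[0,0,0],[0,0,0],[0,0,0],[0,0,0]]}'
python3 -c "
from h import *
st();p=M(85,0,0);goto([p[0],p[1],220],96.1)"
```

```text
t: 21.33
ee_pos: [652.0, -12.4, 214.3]
orientation: [0.163, -3.129, -0.001]
ft_force: [-0.8, 0.3, -0.7]
width: 0.3
grasp_force: 0.0
t 21.3333 p [652.  -12.4 214.3] F [-0.8  0.3 -0.7] w 0.3 g 0.0 q [-0.04  0.44  1.53  0.    1.18 -1.71]
turn [ 0.001 -0.009 -0.002] shift [-3.3 -0.2 -5.7] shift in present frame [-3.2 -0.2 -5.7]
```

```bash
python3 -m pendant '{"grip":[-1,-1,-1,-1],"linear":[[0,0,5],[0,0,5],[0,0,5],[0,0,0]],"angular":[[0,0,0],[0,0,0],[0,0,0],[0,0,0]]}'
python3 -m pendant '{"grip":[-1,-1,-1,-1],"linear":[[0,0,5],[0,0,5],[0,0,5],[0,0,0]],"angular":[[0,0,0],[0,0,0],[0,0,0],[0,0,0]]}'
```

```text
t: 21.67
ee_pos: [654.7, -12.5, 204.6]
orientation: [0.164, -3.137, -0.0]
ft_force: [0.5, 0.8, 0.4]
width: 0.5
grasp_force: 0.0
t: 22.0
ee_pos: [655.1, -12.6, 189.7]
orientation: [-0.164, 3.137, -0.0]
ft_force: [1.2, 0.2, 2.1]
width: 0.5
grasp_force: 1.0
```

```bash
python3 -m pendant '{"grip":[-1,-1,-1,-1],"linear":[[0,0,5],[0,0,5],[0,0,5],[0,0,0]],"angular":[[0,0,0],[0,0,0],[0,0,0],[0,0,0]]}'
python3 -m pendant '{"grip":[-1,-1],"linear":[[0,0,4],[0,0,0]],"angular":[[0,0,0],[0,0,0]]}'
python3 -m pendant '{"grip":[-1,-1],"linear":[[0,0,3],[0,0,0]],"angular":[[0,0,0],[0,0,0]]}'
```

```text
t: 22.33
ee_pos: [655.0, -12.6, 174.3]
orientation: [0.164, -3.137, 0.0]
ft_force: [1.5, -0.5, 2.4]
width: -0.0
grasp_force: 1.5
t: 22.5
ee_pos: [655.0, -12.6, 170.7]
orientation: [0.164, -3.137, -0.0]
ft_force: [0.3, -0.7, 4.0]
width: 0.5
grasp_force: 1.6
t: 22.67
ee_pos: [655.0, -12.5, 167.9]
orientation: [0.164, -3.137, -0.0]
ft_force: [0.0, -0.2, 4.0]
width: 0.6
grasp_force: 1.7
```

```bash
python3 -m pendant '{"grip":[-1,-1],"linear":[[0,0,2],[0,0,0]],"angular":[[0,0,0],[0,0,0]]}'
python3 -m pendant '{"grip":[-1,-1],"linear":[[0,0,2],[0,0,0]],"angular":[[0,0,0],[0,0,0]]}'
python3 -m pendant '{"grip":[-1,-1],"linear":[[0,0,2],[0,0,0]],"angular":[[0,0,0],[0,0,0]]}'
```

```text
t: 22.83
ee_pos: [655.0, -12.6, 166.1]
orientation: [0.164, -3.137, 0.0]
ft_force: [0.3, 0.5, 2.6]
width: 0.7
grasp_force: 1.8
t: 23.0
ee_pos: [655.0, -12.5, 164.1]
orientation: [-0.164, 3.137, -0.0]
ft_force: [0.6, 0.3, 3.9]
width: 0.2
grasp_force: 1.8
t: 23.17
ee_pos: [655.1, -12.5, 163.7]
orientation: [-0.164, 3.137, -0.0]
ft_force: [-3.5, -0.5, 12.3]
width: 0.7
grasp_force: 6.4
```

The foot is on the case: the force jumped from 4 N to 12 N. I'll hold, then lift.

```bash
python3 -m pendant '{"grip":[-1,-1,-1,-1,-1,-1],"linear":[[0,0,0],[0,0,0],[0,0,0],[0,0,0],[0,0,0],[0,0,0]],"angular":[[0,0,0],[0,0,0],[0,0,0],[0,0,0],[0,0,0],[0,0,0]]}'
python3 -m pendant '{"grip":[-1,-1,-1,-1,-1,-1,-1,-1,-1,-1],"linear":[[0,0,-5],[0,0,-10],[0,0,-10],[0,0,-10],[0,0,-15],[0,0,-15],[0,0,-15],[0,0,-20],[0,0,-20],[0,0,0]],"angular":[[0,0,0],[0,0,0],[0,0,0],[0,0,0],[0,0,0],[0,0,0],[0,0,0],[0,0,0],[0,0,0],[0,0,0]]}'
python3 -c "
from h import *
st();print(bar(1.571));p=M(-165,0,0);goto([p[0],p[1],283],96.1);p=bar(1.571);goto([p[0],p[1],283],6.1)"
```

```text
t: 23.67
ee_pos: [655.1, -12.6, 163.7]
orientation: [-0.164, 3.137, -0.0]
ft_force: [-5.2, 0.4, 12.0]
width: 0.5
grasp_force: 6.2
t: 24.5
ee_pos: [656.9, -12.6, 287.1]
orientation: [-0.163, 3.131, -0.001]
ft_force: [-0.1, -0.4, 0.4]
width: 0.3
grasp_force: 0.0
t 24.5 p [656.9 -12.6 287.1] F [-0.1 -0.4  0.4] w 0.3 g 0.0 q [-0.04  0.38  1.46 -0.    1.3  -1.71]
[431.5957117  -36.19564243  54.97148586]
turn [-0.001  0.006 -0.002] shift [251.6   0.5   4.1] shift in present frame [ 2.516e+02 -1.000e-01  2.500e+00]
turn [0.004 0.006 1.569] shift [   0.5 -226.6    4.1] shift in present frame [226.6  -0.    2.7]
```

```bash
python3 -m pendant '{"grip":[-1,-1,-1,-1,-1,-1,-0.35,-0.35],"linear":[[28.4,0,0],[28.4,0,0],[28.4,0,0],[28.4,0,0],[28.4,0,0],[28.4,0,0],[28.4,0,0],[28.4,0,0]],"angular":[[0,0,0],[0,0,0],[0,0,0],[0,0,0],[0,0,0],[0,0,0],[0,0,0],[0,0,0]]}' >/dev/null
python3 -m pendant '{"grip":[-0.35,-0.35,-0.35,-0.35,-0.35,-0.35,-0.35],"linear":[[0,0,10],[0,0,10],[0,0,10],[0,0,10],[0,0,10],[0,0,10],[0,0,10]],"angular":[[0,0,0.1121],[0,0,0.1121],[0,0,0.1121],[0,0,0.1121],[0,0,0.1121],[0,0,0.1121],[0,0,0.1121]]}' >/dev/null
python3 -m pendant '{"grip":[-0.35,-0.35,-0.35,-0.35,-0.35,-0.35,-0.35,-0.35],"linear":[[0,0,10],[0,0,10],[0,0,10],[0,0,10],[0,0,10],[0,0,10],[0,0,10],[0,0,0]],"angular":[[0,0,0.1121],[0,0,0.1121],[0,0,0.1121],[0,0,0.1121],[0,0,0.1121],[0,0,0.1121],[0,0,0.1121],[0,0,0]]}'
python3 -c "
from h import *
st();p=bar(1.571);goto([p[0]+1,-36,4],6.1)
o=ctrl.get_obs();c=RT('wrist',o);g=cv2.cvtColor(ctrl.get_image('wrist'),6)
print([proj(c,bar(1.571)+M(0,w,0)-O).round() for w in(70,-70)])
for w in(55,40,30):print([int(g[int(v),int(u)]) for u,v in(proj(c,M(x,w,55)) for x in range(-170,-110,3))])"
```

```text
t: 26.42
ee_pos: [427.2, -36.0, 140.4]
orientation: [-2.103, -2.329, 0.004]
ft_force: [-0.3, 0.1, -0.1]
width: 28.9
grasp_force: 0.0
t 26.4167 p [427.2 -36.  140.4] F [-0.3  0.1 -0.1] w 28.9 g 0.0 q [-0.11  0.2   2.08  0.    0.86 -0.21]
turn [-0.004 -0.001 -0.005] shift [ -0.6   5.4 136.4] shift in present frame [ -0.7   5.9 136.4]
[array([282., 107.]), array([281., 278.])]
[83, 89, 83, 81, 73, 84, 81, 82, 67, 81, 90, 89, 81, 140, 144, 107, 89, 91, 91, 87]
[85, 90, 83, 81, 73, 82, 80, 84, 66, 81, 90, 91, 80, 85, 91, 89, 91, 94, 87, 85]
[146, 146, 143, 126, 127, 126, 132, 84, 75, 80, 91, 92, 83, 152, 154, 150, 154, 155, 143, 138]
```

```bash
python3 -m pendant '{"grip":[-0.35,-0.35,-0.35,-0.35,-0.35,-0.35,-0.35],"linear":[[0,4.5,20],[0,0,28],[0,0,28],[0,0,25],[0,0,20],[0,0,15],[0,0,0]],"angular":[[0,0,0],[0,0,0],[0,0,0],[0,0,0],[0,0,0],[0,0,0],[0,0,0]]}'
python3 -m pendant '{"grip":[-1,-1,-1,-1,-1,-1,-1,-1],"linear":[[0,0,0],[0,0,0],[0,0,0],[0,0,0],[0,0,0],[0,0,0],[0,0,0],[0,0,0]],"angular":[[0,0,0],[0,0,0],[0,0,0],[0,0,0],[0,0,0],[0,0,0],[0,0,0],[0,0,0]]}'
```

```text
t: 27.05
ee_pos: [431.9, -35.5, 4.4]
orientation: [-2.095, -2.337, 0.004]
ft_force: [-0.0, 0.6, 0.1]
width: 28.7
grasp_force: 0.0
t: 27.72
ee_pos: [434.0, -35.9, 7.3]
orientation: [2.099, 2.335, 0.001]
ft_force: [-2.9, -0.9, 8.0]
width: 11.4
grasp_force: 30.0
```

```bash
python3 -m pendant '{"grip":[-1,-1,-1,-1,-1,-1,-1,-1,-1],"linear":[[0,0,-10.1],[0,0.7,-10.1],[0,1.5,-10],[0,2.2,-9.9],[0,2.9,-9.7],[0,3.6,-9.5],[0,4.3,-9.2],[0,4.9,-8.9],[0,5.5,-8.5]],"angular":[[0,0,0],[0,0,0],[0,0,0],[0,0,0],[0,0,0],[0,0,0],[0,0,0],[0,0,0],[0,0,0]]}'
python3 -m pendant '{"grip":[-1,-1,-1,-1,-1,-1,-1,-1,-1,-1],"linear":[[0,6.1,-8.1],[0,6.7,-7.6],[0,7.2,-7.1],[0,7.7,-6.5],[0,8.2,-6],[0,8.6,-5.4],[0,8.9,-4.7],[0,9.3,-4.1],[0,9.5,-3.4],[0,0,0]],"angular":[[0,0,0],[0,0,0],[0,0,0],[0,0,0],[0,0,0],[0,0,0],[0,0,0],[0,0,0],[0,0,0],[0,0,0]]}'
```

```text
t: 28.47
ee_pos: [456.5, -33.2, 92.7]
orientation: [-2.098, -2.334, 0.005]
ft_force: [-4.1, -3.5, -5.3]
width: 11.2
grasp_force: 30.0
t: 29.3
ee_pos: [531.1, -24.7, 148.8]
orientation: [-2.101, -2.335, -0.002]
ft_force: [-9.0, 2.8, 24.8]
width: 11.4
grasp_force: 30.1
```

```bash
python3 -m pendant '{"grip":[-1,-1,-1,-1,-1],"linear":[[0,9.5,-2.6],[0,9.6,-2],[0,9.7,-1.2],[0,6,-0.5],[0,0,0]],"angular":[[0,0,0],[0,0,0],[0,0,0],[0,0,0],[0,0,0]]}'
python3 -c "
from h import *
st();p=bar(0);goto([p[0],p[1],150],6.1)"
```

```text
t: 29.72
ee_pos: [566.4, -20.5, 153.8]
orientation: [2.101, 2.336, 0.004]
ft_force: [-1.5, 5.3, 9.5]
width: 11.1
grasp_force: 30.0
t 29.7167 p [566.4 -20.5 153.8] F [-1.5  5.3  9.5] w 11.1 g 30.046640038490295 q [-0.06  0.38  1.79  0.    0.98 -0.17]
turn [ 0.002 -0.001 -0.001] shift [-1.2 -0.7  3.8] shift in present frame [-1.3 -0.7  3.8]
```

```bash
python3 -m pendant '{"grip":[-1,-1,-1],"linear":[[0,3,0],[0,0,0],[0,0,0]],"angular":[[0,0,0],[0,0,0],[0,0,0]]}'
python3 -m pendant '{"grip":[-1,-1,-1],"linear":[[0,3,0],[0,0,0],[0,0,0]],"angular":[[0,0,0],[0,0,0],[0,0,0]]}'
```

```text
t: 29.97
ee_pos: [568.0, -20.3, 153.8]
orientation: [-2.1, -2.335, -0.002]
ft_force: [-6.1, 3.6, 11.8]
width: 11.3
grasp_force: 30.0
t: 30.22
ee_pos: [567.9, -20.3, 153.8]
orientation: [-2.097, -2.332, 0.005]
ft_force: [-15.4, 3.1, 20.7]
width: 11.3
grasp_force: 30.0
```

Shut against its stop. Release, rise, then verify.

```bash
python3 -m pendant '{"grip":[-0.3,-0.3,-0.3,-0.3,-0.3,-0.3,-0.3,-0.3,-0.3,-0.3,-0.3,-0.3],"linear":[[0,0,0],[0,0,0],[0,0,0],[0,0,0],[0,0,0],[0,-1,-10],[0,0,-20],[0,0,-30],[0,0,-30],[0,0,-30],[0,-30,0],[0,0,0]],"angular":[[0,0,0],[0,0,0],[0,0,0],[0,0,0],[0,0,0],[0,0,0],[0,0,0],[0,0,0],[0,0,0],[0,0,0],[0,0,0],[0,0,0]]}'
python3 - <<'E'
from h import *
st();o=ctrl.get_obs();w=ctrl.get_image('wrist');c=RT('wrist',o);g=cv2.cvtColor(w,6)
cv2.imwrite('pics/w9.png',w[:,:,::-1])
for y in(50,40,30,20):
    print('bar',y,[int(g[int(v),int(u)]) for u,v in(proj(c,M(x,y,200)) for x in range(-32,20,2))])
print('knob',[int(g[int(v),int(u)]) if 0<=v<420 and 0<=u<560 else -1 for u,v in(proj(c,M(x,0,235)) for x in range(55,118,3))])
s=cv2.cvtColor(ctrl.get_image('side'),6);cs=RT('side')
print('side stem line z', [(z,int(s[int(v),int(u)])) for z in range(180,256,5) for u,v in [proj(cs,M(85,0,z))]])
E
```

```text
t: 31.22
ee_pos: [538.4, -24.6, 273.7]
orientation: [2.1, 2.335, 0.001]
ft_force: [-0.5, 0.7, -0.5]
width: 30.9
grasp_force: 0.0
t 31.2167 p [538.4 -24.6 273.7] F [-0.5  0.7 -0.5] w 30.9 g 0.0 q [-0.07  0.2   1.73 -0.    1.21 -0.17]
bar 50 [87, 88, 89, 89, 76, 71, 71, 98, 65, 66, 68, 75, 115, 144, 180, 147, 89, 88, 110, 111, 118, 153, 122, 88, 77, 71]
bar 40 [89, 87, 86, 94, 75, 72, 74, 69, 65, 65, 66, 75, 118, 147, 169, 147, 87, 85, 70, 67, 174, 192, 190, 187, 190, 190]
bar 30 [86, 87, 92, 92, 74, 73, 71, 67, 64, 64, 67, 75, 95, 137, 106, 95, 90, 82, 67, 62, 163, 192, 190, 190, 190, 189]
bar 20 [85, 87, 93, 91, 77, 73, 71, 69, 66, 65, 67, 75, 105, 139, 139, 145, 102, 83, 67, 70, 182, 194, 193, 193, 192, 191]
knob [155, 155, 155, 154, 176, 52, 55, 63, 60, 59, 59, 57, 56, 54, 55, 51, 172, 171, 170, 170, 169]
side stem line z [(180, 83), (185, 88), (190, 89), (195, 90), (200, 91), (205, 76), (210, 72), (215, 70), (220, 35), (225, 22), (230, 28), (235, 32), (240, 30), (245, 28), (250, 32), (255, 34)]
```

The bar centre is at x≈-5 at 200 mm height, so the door is shut. The knob spans x = 70–101 at 235 mm, so the foot is up. Nothing is touched.

```bash
python3 -c "
from workcell import ctrl
print(ctrl.close_job())"
```

```text
the job is handed in; nothing more can be done
None
```

I handed the job in at about 31 s; the judge returned no verdict. By my measurements the deep case is home against the rear stop, the foot was pressed onto it and sprang back, and the door is shut. I avoided the other items but didn't re-measure them at the end.

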